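# Third hand: hold a gusset to the post for tacking

## Task

Turn the red switch on the grey box clockwise to on to start the fume extraction, then take the triangular gusset from the blue plate rack, stand it on the base plate along the white chalk line and push its upright edge flat and square against the post. Keep pressing it to the post with a steady push of about 10 N and finish while still holding it pressed there, so that the welder can tack it; do not let go. Leave the other plates in the rack and the tools where they are.

Things in the scene. Friction and masses are not known exactly. Their poses are not given: they have to be found in the camera images.
- switch (a joint): angle of the red cam switch handle: 0 = off (in line with the box's x axis), 1.047 rad (60 degrees) = on, clockwise seen from above. Stops and detents at both ends, a peak at 0.52 rad between: past the middle it snaps to the nearer end and stays. About 0.13 N m starts it.
- switch_grip (a point): centre of the red switch handle, on its vertical turning axis, 108 mm above the table. The handle is an upright bar 58 mm long, 14 mm thick and 26 mm tall (z 94 to 120 mm above the table), long along this point's x axis; the white pointer line on its top lies on the +x half; the point turns with the handle. z is up.
- box: grey extraction control box 130 (x) x 110 (y) x 80 mm high, fixed on the right of the table; origin at the centre of its underside, z up. The switch with its yellow square plate and black collar (up to 88 mm above the table) is on its top, 5 mm to -x of the centre; a green lamp sits in a corner of the top. Off points along the box's +x axis; a green mark shows on.
- gusset: the gusset as a loose body; origin at the middle of its underside, axes as for point gusset_mid, which lies at (0, 5, 30) mm from here.
- gusset_mid (a point): centre of the triangular gusset: bright steel plate 12 mm thick (x), 70 long at the bottom (y), 60 high (z up), 0.3 kg, upright in any of the rack's slots. This point is 30 mm above the underside, 30 mm behind the upright edge, which faces +y. The top is flat for 20 mm from that edge, then slopes to a 12 mm high nose at the -y end; here it is 50 mm high. Grip across the faces, from above.
- gusset_edge (a point): middle of the gusset's upright edge, 30 mm above the underside, axes as gusset_mid. The edge is a 12 mm wide flat from 10 to 60 mm above the underside (the bottom corner is clipped by 10 mm); it goes against the post.
- rack: fixed blue plate rack 210 (x) x 80 (y) mm, base 8 mm thick; origin at the centre of its underside. Three slots along its y axis at x = -75, 0 and +75 mm, 15 mm wide between 8 mm pins, 14 mm high, at y = +-29 mm (the middle 50 mm of each plate is free). The gusset stands with its y axis along the rack's, its underside 8 mm above the table.
- post: grey square steel post 60 x 60 mm, 72 mm tall, open on top, welded on its base plate; origin on its axis at the top of the base plate (22 mm above the table), z up. The gusset goes against the middle of its -y face, which lies 30 mm to -y of the origin; the white chalk line runs up that face and along the base plate to -y. When fitted, the gusset's x, y, z axes run as the post's.
- spot (a point): foot of the post's -y face on the chalk line, on the base plate's top (22 mm above the table): the gusset's upright edge belongs above this point. Axes as the post.
- foot: steel fixture plate 260 (x) x 220 (y) x 12 mm, fixed, with the post's base plate 160 (x) x 200 (y) x 10 mm centred on it, held by two strap clamps at y = +50 mm beyond x = +-60 mm, up to 50 mm above the table; origin at the centre of the underside, axes as the post, which stands at y = +10 mm. To -y of the post the base plate is free for 80 mm.
- grinder: angle grinder lying on the table, about 330 mm long; origin on the table below its gear head. Bystander.
- hammer: hammer with a wooden handle, 270 mm long, lying; origin on the table below its middle. Bystander.
- wire_brush: wire brush with a wooden back, 260 mm long; origin on the table below its middle. Bystander.
- magnet: red arrow-shaped welding magnet 110 x 60 x 17 mm, lying flat; origin at the middle of its long side. Bystander.
- spray: blue spray can, 65 mm across, 193 mm tall; origin at the centre of its underside. Bystander.
- cleat_mid (a point): centre of a rectangular steel cleat with two holes, 12 x 70 x 55 mm, standing in another slot of the rack. Bystander.
- lug_mid (a point): centre of a round-topped brownish lifting lug with one hole, 12 x 70 x 60 mm, standing in another slot of the rack. Bystander.
Mind the look-alikes: they are no part of the job. Leave any green look-alike of the gusset alone. There is more than one size of the box; the job needs the larger.

How it is judged:
By the outcome, as a careful person would: the job done as asked, in the order asked, and still so for the second after the job is handed in, while the arm keeps its last pose, push and grip.
It also fails if it takes over 69 s, if anything falls off the work surface, if the arm or the gripper's body presses on something with over 40 N, if the wrist force passes 120 N, or if a joint passes its speed limit or range.

## Robot

A 7-joint arm with a two-finger parallel gripper is mounted at the origin on the work surface. World frame = base frame: x ahead of the robot, y to its left, z up, the work surface at z = 0. Lengths are in m, angles in rad, forces in N, time in s.
With the tool pointing down it reaches from about 0.35 to 0.775 m from the base axis. Payload 3.1 kg.
Tool frame: the origin (TCP) lies midway between the tips of the shut fingers; the grasp point (between the pads) lies 19 mm behind it; z points along the fingers, x is the direction in which the jaws open and shut, and the axes are right-handed (so a half turn about z gives the same grasp; the last joint's range is limited). The gripper opens to 85 mm and grips with 20 to 120 N. Pads are 22 mm wide; open, the fingers measure 114 mm over their backs; the gripper's body (76 mm by 85 mm) begins 54 mm behind the grasp point. The pads swing forward as they close: fully open they stand 13 mm farther back than shut.
Start: joints at [1.11, 0.311, 0.014, 1.512, -0.004, 1.319, -0.027], TCP at [0.224, -0.502, 0.21] pointing down, gripper open.
Joint ranges: [-2.7, 2.7], [-0.3, 1.91], [-1.27, 1.3], [0.12, 2.57], [-1.44, 4.58], [0.2, 2.03], [-3.05, 3.05]. Speed limits (rad/s): [2.79, 2.79, 3.14, 3.14, 3.14, 3.14, 3.14].

## Interface

Orientations are given as [roll, pitch, yaw] about the fixed x, y, z axes, in that order (R = Rz(yaw) Ry(pitch) Rx(roll)).
In Python, from rig import env gives the robot as it stands.
- The arm moves only by the shell command python3 -m crank 'ROWS' [OPENING]. ROWS is JSON, a list of rows, each an object of numbers: "dx", "dy", "dz": the shift along the world's x, y, z in units of 30 mm (1.0 is 30 mm); "turn": the turn about the world's z in units of 6 degrees (1.0 is 6 degrees). A call has 1 to 12 rows; each row is the pose to reach, as a shift and turn from the pose commanded when the call began; what a row does not reach only later rows make up. A row lasts 1/12 s, in which the tool goes at most 41.7 mm and 7.16 degrees, less where a joint would pass 70% of its speed; a pose out of reach is approached as far as the arm can. A call with a gripper value outside its range is refused whole. OPENING is the finger opening in mm, from 0 to 85.4, set as the call begins (- or left out, the last holds). The fingers move at their own pace and stop on an object; the grip force is fixed at half the most. Time passes only in rows, so rows that repeat a pose let the fingers close. It gives the time, the measured TCP pose, the force and the opening at its end, in the units of the state.
- env.get_obs(): the state, without advancing time (a new reading comes with each control period).
- env.camera(name): name is "scene" or "top" or "wrist"; returns a dict with "pixels" (420x560x3 uint8, red, green, blue), "fx", "fy", "cx", "cy" (pixels), "k1" (the pictures are not rectified: a ray, as slopes to the right and down, at radius r is drawn at 1 + k1 r^2 times it, then the intrinsics apply), "T" (4x4, takes a point from camera to world coordinates). Camera axes: x right, y up, looking along -z (the intrinsics and any distortion apply to the point x, -y, -z); pixel columns grow to the right and rows downward; lengths in m; the calibration is good to about 2 mm. A picture is of the moment at which its call begins. There is no depth.
- env.sign_off(): hands the job in, once; it reports no verdict.
Trained networks look in a picture, given as the dict that the camera call returned (one of the last four; its "shot" number tells which), for a name from the list of things; names that differ only in an ending like _2 or _b are one class to them, and where a whole thing is asked for, a point or a joint stands for the part that bears it (a point fixed in the world has none). Each returns a list of dicts, best first, with "conf" (0 to 1); they miss things now and then, are a little off and sometimes report something else, mostly with a low value. They report only what shows in the picture. A call takes as long as a camera call. They do not tell look-alikes from the thing itself.
- env.boxes_of(picture, thing): "extent" ([left, top, right, bottom] in pixels, round what is visible of it).
- env.trace(picture, thing): "region" (420x560 bool, what is visible of it) and "extent" ([left, top, right, bottom] in pixels, round what is visible of it).
- env.pinpoint(picture, thing): "location" ([row, column] in pixels: a listed point, or the origin of a listed thing).
The state is a dict: "clock": time; "joint_positions": joint angles; "joint_velocities": joint speeds; "tau": joint torques, N m; "tool_pos": TCP position; "tool_rot": TCP orientation; "force": force on the tool from outside, world axes, zero at the start; "moment": the same for the moment, N m; "opening": finger opening in m.
Only numpy, scipy, OpenCV 4.12 (cv2) and the standard library are available. Lean on these libraries where they do the work, as an engineer would, in place of code of your own. Each camera call takes 0.05 s, during which the arm holds its last target. There are 200 camera calls.

## Working session

There is one attempt and no reset: what is moved stays moved. The work goes in short steps, Python scripts to look and compute and a shell command to move; the robot and the scene stay as the last step left them, time stands still between calls to the robot, and variables do not carry over. Pictures are saved under pics/ and viewed, about 8 in all and at most 12, crops included, and the job is handed in when it is done.

```bash
mkdir -p pics
cat > h.py <<'E'
import numpy as np, cv2
from rig import env
def ray(p,rc):
    v,u=rc; d=np.array([[(u-p['cx'])/p['fx'],(v-p['cy'])/p['fy']]])[0]
    s=d.copy()
    for _ in range(20): s=d/(1+p['k1']*(s@s))
    T=np.array(p['T']); return T[:3,3], T[:3,:3]@np.array([s[0],-s[1],-1])
def at_z(p,rc,z):
    o,r=ray(p,rc); return o+r*(z-o[2])/r[2]
def proj(p,X):
    T=np.array(p['T']); c=T[:3,:3].T@(np.array(X)-T[:3,3]); s=np.array([c[0],-c[1]])/-c[2]
    s=s*(1+p['k1']*(s@s)); return s[1]*p['fy']+p['cy'], s[0]*p['fx']+p['cx']
def save(p,n,crop=None,k=1):
    im=p['pixels'][:,:,::-1]
    if crop: l,t,r,b=crop; im=im[t:b,l:r]
    cv2.imwrite('pics/'+n,cv2.resize(im,None,fx=k,fy=k,interpolation=cv2.INTER_CUBIC))
E
python3 - <<'E'
from h import *
t=env.camera('top'); s=env.camera('scene')
save(t,'top.png'); save(s,'scene.png')
print(np.round(t['T'],3),t['fx'],np.round(s['T'],3))
Z=dict(switch_grip=.108,box=0,gusset_mid=.038,gusset_edge=.038,rack=0,post=.022,spot=.022,foot=0,cleat_mid=.035,lug_mid=.038,gusset=.008)
for n,z in Z.items():
  for nm,p in (('t',t),('s',s)):
    for d in env.pinpoint(p,n)[:4]: print(n,nm,np.round(d['location']),round(d['conf'],2),np.round(at_z(p,d['location'],z),3))
print(env.get_obs())
E
```

```text
[[ 0.027  0.985 -0.169  0.248]
 [-1.     0.028  0.003 -0.041]
 [ 0.008  0.169  0.986  2.014]
 [ 0.     0.     0.     1.   ]] 536.743778548935 [[-0.62  -0.418  0.664  1.493]
 [ 0.785 -0.306  0.539  0.713]
 [-0.022  0.855  0.517  0.81 ]
 [ 0.     0.     0.     1.   ]]
switch_grip t [284. 377.] 0.62 [ 0.295 -0.402  0.108]
switch_grip t [234. 351.] 0.55 [ 0.469 -0.309  0.108]
switch_grip s [171. 225.] 0.69 [ 0.476 -0.331  0.108]
switch_grip s [158. 242.] 0.42 [ 0.359 -0.357  0.108]
box t [233. 351.] 0.86 [ 0.484 -0.326  0.   ]
box t [284. 371.] 0.73 [ 0.295 -0.398  0.   ]
box s [175. 246.] 0.8 [ 0.294 -0.399  0.   ]
box s [197. 231.] 0.77 [ 0.461 -0.324  0.   ]
box s [222. 174.] 0.21 [ 0.701 -0.36   0.   ]
gusset_mid t [248. 211.] 0.62 [0.412 0.197 0.038]
gusset_mid t [214. 261.] 0.55 [0.542 0.015 0.038]
gusset_mid t [212. 175.] 0.44 [0.541 0.337 0.038]
gusset_mid s [262. 381.] 0.93 [0.534 0.305 0.038]
gusset_mid s [227. 371.] 0.7 [0.394 0.199 0.038]
gusset_edge t [246. 205.] 0.63 [0.416 0.218 0.038]
gusset_edge t [235. 353.] 0.59 [ 0.474 -0.325  0.038]
gusset_edge t [210. 410.] 0.47 [ 0
[... 1087 characters left out ...]
.22  0.008]
{'clock': 1.2, 'joint_positions': array([ 1.11027886,  0.31087829,  0.01399504,  1.51145266, -0.00438277,
        1.31921539, -0.02719614]), 'joint_velocities': array([ 0.0002749 ,  0.00182166, -0.00020254, -0.00045149, -0.00144013,
        0.00122628, -0.00220334]), 'tau': array([ 4.27524838e-04, -3.79813743e+01,  1.46188494e-01, -2.30866581e+01,
        1.22335841e-02,  1.80056497e-03, -1.99343424e-05]), 'tool_pos': array([ 0.22371382, -0.50248396,  0.20963491]), 'tool_rot': array([ 3.14155876e+00, -7.81422562e-05, -1.15188998e+00]), 'force': array([-0.70175278, -0.07793429, -0.15959112]), 'moment': array([-0.02084254,  0.0071651 ,  0.02571206]), 'opening': 0.08572989405958303}
```

View pics/top.png

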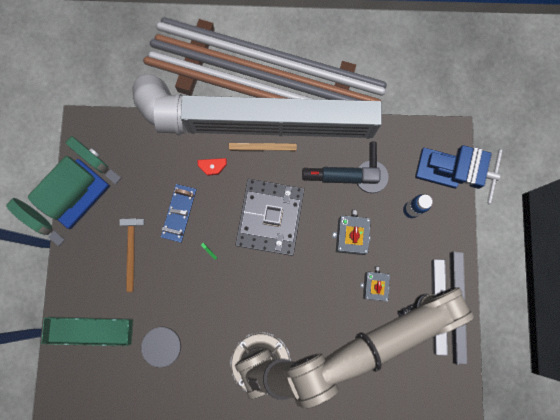

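View pics/scene.png

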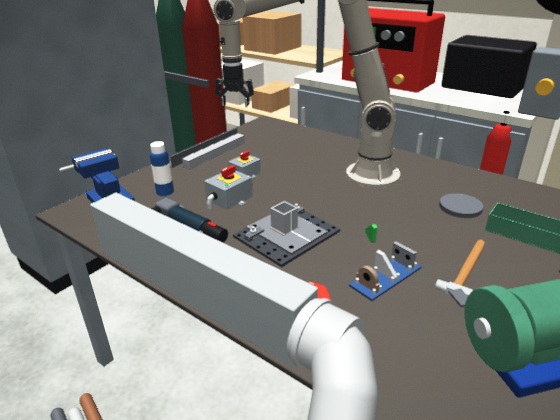

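The larger box is at top (353,235), and the smaller one at (377,287). The gusset is in the middle slot at about (180,213), with the cleat nearer the robot and the lug farther away. The green look-alike lies loose at (208,250). I'll confirm with one enlarged composite.

Run:
```python
from h import *
t=env.camera('top'); s=env.camera('scene')
def c(p,l,tp,w,h,W,H): return cv2.resize(p['pixels'][tp:tp+h,l:l+w,::-1],(W,H),interpolation=cv2.INTER_CUBIC)
a=np.hstack([c(t,330,207,50,50,266,300),c(t,155,180,50,56,266,300),c(t,235,175,70,79,266,300)])
b=np.hstack([c(s,195,150,70,60,350,300),c(s,340,235,90,65,448,300)])
cv2.imwrite('pics/comp.png',np.vstack([a,b[:,:798]]))
# masks: box, rack, foot min area rects at z
for n,z in (('box',.08),('rack',.008),('foot',.012),('switch',.12)):
  for d in env.trace(t,n)[:2]:
    m=d['region'].astype(np.uint8); cs=max(cv2.findContours(m,0,1)[0],key=len)[:,0]
    P=np.array([at_z(t,(v,u),z)[:2] for u,v in cs],np.float32); r=cv2.minAreaRect(P*1000)
    print(n,round(d['conf'],2),np.round(r[0]),np.round(r[1]),round(r[2],1))
```

```text
box 0.88 [ 299. -397.] [102. 121.] 86.3
box 0.84 [ 482. -316.] [134. 158.] 85.9
rack 0.71 [540. -17.] [221. 262.] 82.0
rack 0.67 [527. 333.] [ 83. 173.] 78.2
foot 0.66 [539. -17.] [224. 263.] 82.1
```

View pics/comp.png

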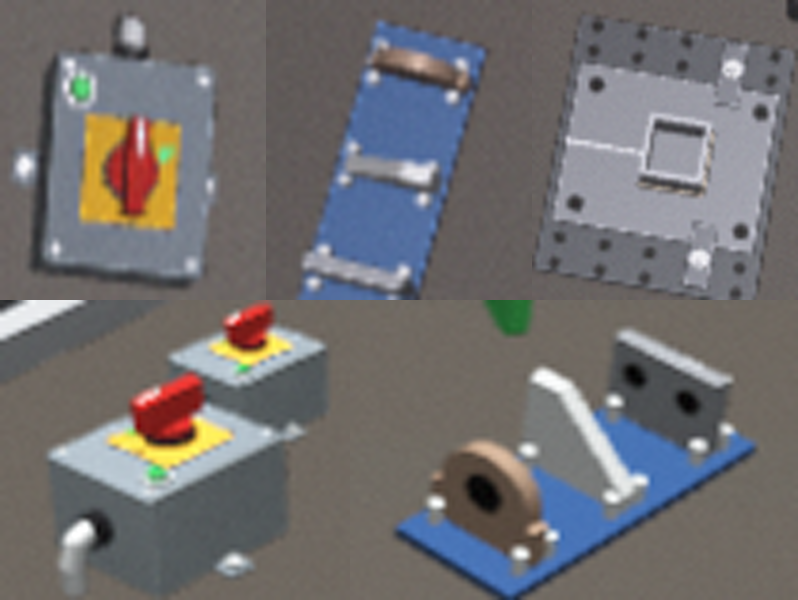

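The composite settles these points:
- **Box:** the larger one has its pointer towards world +x, and the green "on" mark is clockwise of it.
- **Gusset:** it is in the middle slot, with its upright edge facing world -y.
- **Chalk line:** it lies on the post's world +y side.

Next I'll move above the switch.

```bash
python3 -m crank '[{"dx":8.2,"dy":6.2,"dz":1,"turn":-4.7},{"dx":8.2,"dy":6.2,"dz":1,"turn":-4.7},{"dx":8.2,"dy":6.2,"dz":1,"turn":-4.7},{"dx":8.2,"dy":6.2,"dz":1,"turn":-4.7},{"dx":8.2,"dy":6.2,"dz":1,"turn":-4.7},{"dx":8.2,"dy":6.2,"dz":1,"turn":-4.7},{"dx":8.2,"dy":6.2,"dz":1,"turn":-4.7},{"dx":8.2,"dy":6.2,"dz":1,"turn":-4.7},{"dx":8.2,"dy":6.2,"dz":1,"turn":-4.7},{"dx":8.2,"dy":6.2,"dz":1,"turn":-4.7}]'
python3 - <<'E'
from h import *
w=env.camera('wrist'); save(w,'w1.png'); print(np.round(w['T'],3),w['k1'])
for n,z in (('switch_grip',.108),('box',0)):
    for d in env.pinpoint(w,n)[:3]: print(n,np.round(d['location']),round(d['conf'],2),np.round(at_z(w,d['location'],z),4))
for d in env.trace(w,'switch')[:2]: print(d['conf'],d['extent'])
E
```

```text
clock: 2.33
tool_pos: [0.4721, -0.3137, 0.2396]
tool_rot: [-3.141, 0.001, -1.637]
force: [-1.1, -0.3, 0.5]
opening: 0.0857
[[-0.067  0.946  0.318  0.555]
 [-0.998 -0.063 -0.023 -0.321]
 [-0.001 -0.319  0.948  0.404]
 [ 0.     0.     0.     1.   ]] -0.053089509603819446
switch_grip [319. 364.] 0.87 [ 0.3062 -0.4071  0.108 ]
switch_grip [200. 293.] 0.63 [ 0.4646 -0.3274  0.108 ]
box [174. 289.] 0.73 [ 0.4706 -0.3262  0.    ]
box [284. 352.] 0.71 [ 0.2855 -0.4179  0.    ]
0.73 [272.6, 172.9, 310.7, 227.1]
0.68 [350.2, 297.4, 368.2, 336.8]
```

View pics/w1.png

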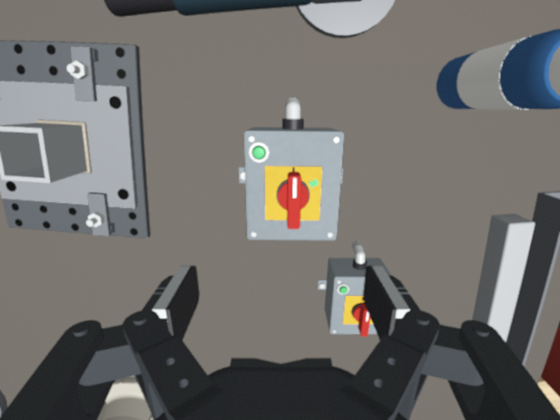

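The wrist view shows the large box squarely: top corners about (246,131), (342,129), (338,240), (247,240), and the handle from (295,173) to (292,228). The small box is at (357,300).

Run:
```python
from h import *
w=env.camera('wrist')
C=np.array([at_z(w,(v,u),.08)[:2] for u,v in ((245,131),(342,129),(338.5,240),(247.5,240.5))])
print(np.round(C,4),C.mean(0), [np.linalg.norm(C[i]-C[i-1]).round(3) for i in range(4)])
hsv=cv2.cvtColor(w['pixels'],cv2.COLOR_RGB2HSV); h,s,v=cv2.split(hsv)
y=((h>18)&(h<30)&(s>180)&(v>120)).astype(np.uint8); y[:,335:]=0;y[:150]=0;y[240:]=0
vv,uu=np.nonzero(y); print(uu.min(),uu.max(),vv.min(),vv.max())
P=np.array([at_z(w,(a,b),.082)[:2] for a,b in zip(vv,uu)],np.float32)*1000; print(cv2.minAreaRect(P))
wh=((s<90)&(v>170)); wh[:,:285]=0;wh[:,303:]=0;wh[:172]=0;wh[205:]=0
vv,uu=np.nonzero(wh); P=np.array([at_z(w,(a,b),.12)[:2] for a,b in zip(vv,uu)])
print(len(P),P.mean(0),np.polyfit(P[:,0],P[:,1],1), P.min(0),P.max(0)); print(env.get_obs()['tool_pos'])
for q in ((.4646,-.3274,.108),): print(proj(w,q))
r=((h<6)|(h>174))&(s>150)&(v>60); r[:,:270]=0;r[:,320:]=0;r[:160]=0;r[235:]=0
for a in range(172,232,6):
  u=np.nonzero(r[a])[0]; print(a,u.min() if len(u) else 0,u.max() if len(u) else 0)
```

```text
[[ 0.5337 -0.2863]
 [ 0.5279 -0.3907]
 [ 0.3972 -0.385 ]
 [ 0.4051 -0.2745]] [ 0.46601049 -0.33413788] [np.float64(0.129), np.float64(0.105), np.float64(0.131), np.float64(0.111)]
282 295 168 210
((465.7065734863281, -328.4346008300781), (14.494919776916504, 49.313907623291016), 85.67577362060547)
106 [ 0.48186232 -0.32920394] [-0.06433093 -0.29820529] [ 0.47099161 -0.33182729] [ 0.49257097 -0.32653198]
[ 0.46812492 -0.3182108   0.23951259]
(np.float64(196.88530501349538), np.float64(288.0912541287305))
172 284 294
178 283 295
184 276 300
190 274 303
196 274 302
202 278 299
208 284 294
214 284 294
220 283 294
226 0 0
```

```bash
python3 -m crank '[{"dx":-0.09,"dy":-0.33,"dz":-1},{"dx":-0.09,"dy":-0.33,"dz":-2},{"dx":-0.09,"dy":-0.33,"dz":-3},{"dx":-0.09,"dy":-0.33,"dz":-3.5},{"dx":-0.09,"dy":-0.33,"dz":-4},{"dx":-0.09,"dy":-0.33,"dz":-4.4},{"dx":-0.09,"dy":-0.33,"dz":-4.8},{"dx":-0.09,"dy":-0.33,"dz":-4.8},{"dx":-0.09,"dy":-0.33,"dz":-4.8},{"dx":-0.09,"dy":-0.33,"dz":-4.8}]' 40
python3 - <<'E'
from h import *
w=env.camera('wrist'); save(w,'w2.png'); o=env.get_obs(); print(o['tool_pos'],o['tool_rot'],o['force'],o['opening'])
E
```

```text
[ 0.46832954 -0.31804993  0.23956802] [ 3.14102733e+00 -6.02346310e-04 -1.64746321e+00] [ 0.18753063 -0.53537753  0.0860916 ] 0.08516587611152891invalid input
```

View pics/w2.png

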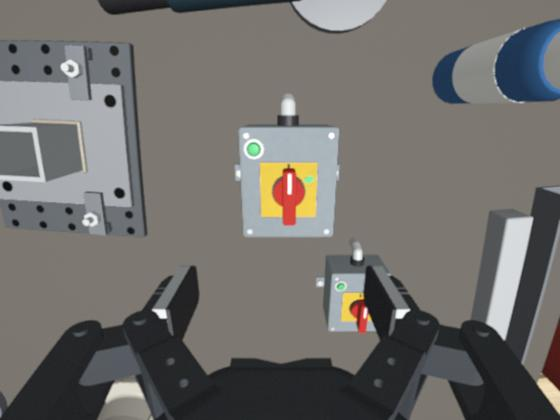

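The call was refused as invalid and nothing moved. I'll include all the keys this time.

```bash
python3 -m crank '[{"dx":-0.09,"dy":-0.33,"dz":-1,"turn":0},{"dx":-0.09,"dy":-0.33,"dz":-2,"turn":0},{"dx":-0.09,"dy":-0.33,"dz":-3,"turn":0},{"dx":-0.09,"dy":-0.33,"dz":-3.5,"turn":0},{"dx":-0.09,"dy":-0.33,"dz":-4,"turn":0},{"dx":-0.09,"dy":-0.33,"dz":-4.4,"turn":0},{"dx":-0.09,"dy":-0.33,"dz":-4.8,"turn":0},{"dx":-0.09,"dy":-0.33,"dz":-4.8,"turn":0},{"dx":-0.09,"dy":-0.33,"dz":-4.8,"turn":0},{"dx":-0.09,"dy":-0.33,"dz":-4.8,"turn":0}]' 40
python3 - <<'E'
from h import *
w=env.camera('wrist'); save(w,'w2.png'); o=env.get_obs(); print(o['tool_pos'],o['tool_rot'],o['force'],o['opening'])
E
```

```text
clock: 3.47
tool_pos: [0.4671, -0.3272, 0.0965]
tool_rot: [-3.14, -0.001, -1.645]
force: [-0.4, 0.1, -0.6]
opening: 0.0399
[ 0.46746145 -0.32723477  0.09674854] [-3.13979499e+00 -1.15957683e-03 -1.64493606e+00] [0.09573835 0.01068812 0.81369164] 0.040216571065773817
```

View pics/w2.png

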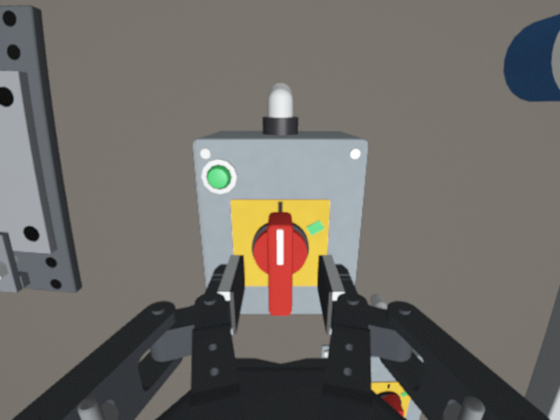

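The bar is centred between the fingers (columns 270–292) and aligned with them. I'll check its x position, then close.

```bash
python3 - <<'E'
from h import *
w=env.camera('wrist')
for x in (.4655+.029,.4655,.4655-.029): print(np.round(proj(w,(x,-.328,.12))))
print(at_z(w,(213,281),.12),at_z(w,(285,281),.12),at_z(w,(246,280),.088),at_z(w,(201,280),.082),at_z(w,(288,280),.082))
for d in env.pinpoint(w,'switch_grip')[:2]: print(d['location'],d['conf'],at_z(w,d['location'],.108))
E
python3 -m crank '[{"dx":-0.03,"dy":0,"dz":-0.1,"turn":0},{"dx":-0.03,"dy":0,"dz":-0.1,"turn":0},{"dx":-0.03,"dy":0,"dz":-0.1,"turn":0},{"dx":-0.03,"dy":0,"dz":-0.1,"turn":0},{"dx":-0.03,"dy":0,"dz":-0.1,"turn":0},{"dx":-0.03,"dy":0,"dz":-0.1,"turn":0}]' 10
```

```text
[225. 276.]
[274. 280.]
[317. 283.]
[ 0.50097207 -0.33132062  0.12      ] [ 0.45828849 -0.3281691   0.12      ] [ 0.46705834 -0.32821507  0.088     ] [ 0.495897  -0.3303674  0.082    ] [ 0.43111486 -0.32551046  0.082     ]
[264.0, 281.5] 0.7 [ 0.4648698  -0.32897207  0.108     ]
[62.7, 534.4] 0.58 [ 0.56665771 -0.46326092  0.108     ]
clock: 4.12
tool_pos: [0.4658, -0.3268, 0.0928]
tool_rot: [3.141, -0.001, -1.644]
force: [-1.8, -1.2, 2.8]
opening: 0.0121
```

Gripped. Now turning 60° clockwise.

```bash
python3 -m crank '[{"dx":0,"dy":0,"dz":0,"turn":-1},{"dx":0,"dy":0,"dz":0,"turn":-2},{"dx":0,"dy":0,"dz":0,"turn":-3},{"dx":0,"dy":0,"dz":0,"turn":-4},{"dx":0,"dy":0,"dz":0,"turn":-5},{"dx":0,"dy":0,"dz":0,"turn":-6},{"dx":0,"dy":0,"dz":0,"turn":-7},{"dx":0,"dy":0,"dz":0,"turn":-8},{"dx":0,"dy":0,"dz":0,"turn":-9},{"dx":0,"dy":0,"dz":0,"turn":-10},{"dx":0,"dy":0,"dz":0,"turn":-10},{"dx":0,"dy":0,"dz":0,"turn":-10}]'
python3 -c "
from h import *
o=env.get_obs();print(o['force'],o['moment'],o['tool_rot'])"
```

```text
clock: 5.12
tool_pos: [0.465, -0.3281, 0.0928]
tool_rot: [-3.14, -0.002, -2.69]
force: [-3.7, -3.5, 2.3]
opening: 0.0114
[-3.74727692 -3.48518487  2.3330523 ] [-7.57361419e-01  8.39401993e-01  2.56263059e-04] [-3.14024345e+00 -2.31635579e-03 -2.69007931e+00]
```

```bash
python3 -m crank '[{"dx":0,"dy":0,"dz":0,"turn":0},{"dx":0,"dy":0,"dz":0,"turn":0},{"dx":0,"dy":0,"dz":0,"turn":0},{"dx":0,"dy":0,"dz":1,"turn":0},{"dx":0,"dy":0,"dz":2.3,"turn":0},{"dx":0,"dy":0,"dz":3.6,"turn":0},{"dx":0,"dy":0,"dz":5,"turn":0},{"dx":0,"dy":0,"dz":5.2,"turn":0}]' 50
python3 - <<'E'
from h import *
w=env.camera('wrist'); save(w,'w3.png',(140,60,420,270),2)
o=env.get_obs();print(o['force'],o['tool_pos'],o['opening'])
E
```

```text
clock: 5.78
tool_pos: [0.4705, -0.3278, 0.2572]
tool_rot: [-3.129, 0.009, -2.689]
force: [0.6, -0.5, 1.6]
opening: 0.05
[ 0.49432922 -0.42976938  0.10400835] [ 0.46998638 -0.32745501  0.25529894] 0.05005353072622894
```

View pics/w3.png

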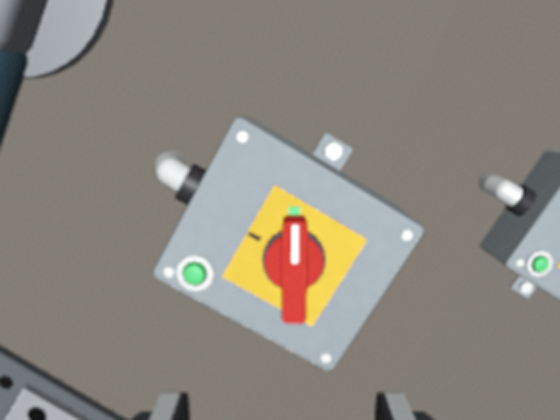

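```bash
python3 -m crank '[{"dx":1,"dy":4,"dz":0.2,"turn":11.5},{"dx":1,"dy":5,"dz":0.2,"turn":11.5},{"dx":1,"dy":6,"dz":0.2,"turn":11.5},{"dx":1,"dy":7,"dz":0.2,"turn":11.5},{"dx":1,"dy":8,"dz":0.2,"turn":11.5},{"dx":1,"dy":9,"dz":0.2,"turn":11.5},{"dx":1,"dy":10,"dz":0.2,"turn":11.5},{"dx":1,"dy":11,"dz":0.2,"turn":11.5},{"dx":1,"dy":12,"dz":0.2,"turn":11.5},{"dx":1,"dy":13,"dz":0.2,"turn":11.5},{"dx":1,"dy":13,"dz":0.2,"turn":11.5},{"dx":1,"dy":13,"dz":0.2,"turn":11.5}]' 60
```

```text
clock: 6.83
tool_pos: [0.495, 0.0671, 0.2534]
tool_rot: [3.139, 0.002, -1.48]
force: [-0.5, -1.3, 0.0]
opening: 0.0602
```

The switch is on: the pointer is at the green mark. I'll carry on to the rack.

```bash
python3 -m crank '[{"dx":0.9,"dy":8,"dz":0,"turn":12},{"dx":0.9,"dy":8,"dz":0,"turn":12},{"dx":0.9,"dy":8,"dz":0,"turn":12},{"dx":0.9,"dy":8,"dz":0,"turn":12},{"dx":0.9,"dy":8,"dz":0,"turn":12},{"dx":0.9,"dy":8,"dz":0,"turn":12},{"dx":0.9,"dy":8,"dz":0,"turn":12},{"dx":0.9,"dy":8,"dz":0,"turn":12},{"dx":0.9,"dy":8,"dz":0,"turn":12},{"dx":0.9,"dy":8,"dz":0,"turn":12},{"dx":0.9,"dy":8,"dz":0,"turn":12},{"dx":0.9,"dy":8,"dz":0,"turn":12}]' 60
python3 - <<'E'
from h import *
w=env.camera('wrist'); save(w,'w4.png'); o=env.get_obs();print(o['tool_pos'],o['tool_rot'])
print(np.round(w['T'],3))
for n,z in (('gusset_mid',.038),('gusset_edge',.038),('gusset',.008),('cleat_mid',.035),('lug_mid',.038),('rack',0)):
    for d in env.pinpoint(w,n)[:2]: print(n,np.round(d['location']),round(d['conf'],2),np.round(at_z(w,d['location'],z),4))
E
```

```text
clock: 7.83
tool_pos: [0.5235, 0.3022, 0.2536]
tool_rot: [3.14, 0.001, -0.235]
force: [0.1, -0.6, 0.3]
opening: 0.0602
[0.5234538  0.30244505 0.2538607 ] [ 3.14045274e+00  6.62592923e-04 -2.34976625e-01]
[[ 0.972  0.22   0.076  0.544]
 [-0.233  0.921  0.311  0.381]
 [-0.001 -0.321  0.947  0.418]
 [ 0.     0.     0.     1.   ]]
gusset_mid [160. 287.] 0.94 [0.5376 0.3202 0.038 ]
gusset_mid [258. 218.] 0.77 [0.4065 0.2033 0.038 ]
gusset_edge [184. 288.] 0.71 [0.5311 0.2883 0.038 ]
gusset_edge [243. 223.] 0.48 [0.4212 0.2258 0.038 ]
gusset [252. 218.] 0.64 [0.4    0.2004 0.008 ]
cleat_mid [163. 229.] 0.92 [0.4627 0.3337 0.035 ]
lug_mid [153. 346.] 0.82 [0.6142 0.3104 0.038 ]
rack [153. 288.] 0.85 [0.5401 0.3234 0.    ]
```

View pics/w4.png

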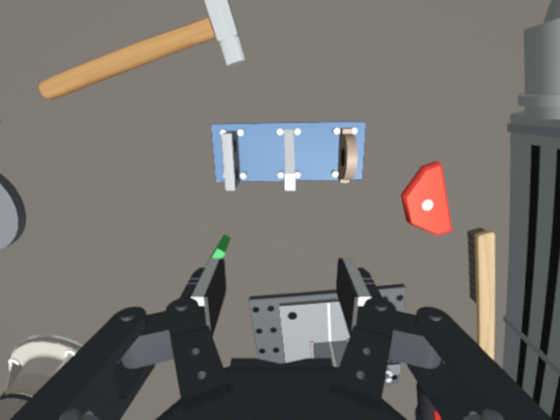

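The gusset stands in the middle slot at about (289,160), with its flat top end at (290,184) pointing down in the image (-y). The rack corners are about (212,125), (363,122), (365,180) and (215,182). The base plate and chalk line are at (330,330).

Run:
```python
from h import *
w=env.camera('wrist')
h,s,v=cv2.split(cv2.cvtColor(w['pixels'],cv2.COLOR_RGB2HSV))
m=((h>100)&(h<125)&(s>100)); m[:,:190]=0;m[:,385:]=0;m[:105]=0;m[200:]=0
vv,uu=np.nonzero(m); P=np.array([at_z(w,(a,b),.008)[:2] for a,b in zip(vv,uu)],np.float32)*1000; print(cv2.minAreaRect(P))
# bright gusset pixels
g=((s<40)&(v>150)); g[:,278:302][:]=g[:,278:302]; g[:,:278]=0;g[:,302:]=0;g[:136]=0;g[193:]=0
for a in range(138,193,4):
  u=np.nonzero(g[a])[0]; print(a,(u.min(),u.max()) if len(u) else '')
print(np.round([at_z(w,q,.068)[:2] for q in ((178,290),(190,290))],4), np.round(at_z(w,(184,290),.068),4))
```

```text
((512.9037475585938, 371.06365966796875), (0.0, 0.0), 0.0)
138 (np.int64(285), np.int64(293))
142 (np.int64(285), np.int64(293))
146 (np.int64(285), np.int64(293))
150 (np.int64(285), np.int64(293))
154 (np.int64(285), np.int64(294))
158 (np.int64(285), np.int64(294))
162 (np.int64(285), np.int64(294))
166 (np.int64(285), np.int64(294))
170 (np.int64(285), np.int64(294))
174 (np.int64(278), np.int64(300))
178 (np.int64(279), np.int64(299))
182 (np.int64(284), np.int64(296))
186 (np.int64(284), np.int64(296))
190 (np.int64(285), np.int64(296))
[[0.5363 0.3037]
 [0.5329 0.2889]] [0.5346 0.2963 0.068 ]
```

Run:
```python
from h import *
w=env.camera('wrist')
h,s,v=cv2.split(cv2.cvtColor(w['pixels'],cv2.COLOR_RGB2HSV)); print(h[150,260],s[150,260],v[150,260])
m=(abs(h.astype(int)-int(h[150,260]))<8)&(s>90); m[:,:190]=0;m[:,385:]=0;m[:105]=0;m[200:]=0
n,l,st,_=cv2.connectedComponentsWithStats(m.astype(np.uint8)); m=np.isin(l,[i for i in range(1,n) if st[i,4]>100])
vv,uu=np.nonzero(m); P=np.array([at_z(w,(a,b),.008)[:2] for a,b in zip(vv,uu)],np.float32)*1000; print(cv2.minAreaRect(P))
a=at_z(w,(137,289.2),.021);b=at_z(w,(185,290.3),.068); print(a,b,np.degrees(np.arctan2(*(b-a)[1::-1])), np.hypot(*(b-a)[:2]))
print(env.get_obs()['tool_pos'])
```

```text
106 90 215
((540.7522583007812, 325.98040771484375), (78.2333984375, 206.9578857421875), 77.497314453125)
[0.5465359  0.34785528 0.021     ] [0.5346646  0.29505536 0.068     ] -102.67141076794933 0.054118005841113315
[0.52309292 0.30362805 0.25467617]
```

```bash
python3 -m crank '[{"dx":0.52,"dy":0.53,"dz":-1,"turn":0.16},{"dx":0.52,"dy":0.53,"dz":-2,"turn":0.16},{"dx":0.52,"dy":0.53,"dz":-3,"turn":0.16},{"dx":0.52,"dy":0.53,"dz":-4,"turn":0.16},{"dx":0.52,"dy":0.53,"dz":-5,"turn":0.16},{"dx":0.52,"dy":0.53,"dz":-5.2,"turn":0.16},{"dx":0.52,"dy":0.53,"dz":-5.2,"turn":0.16},{"dx":0.52,"dy":0.53,"dz":-5.2,"turn":0.16}]' 40
python3 - <<'E'
from h import *
w=env.camera('wrist'); save(w,'w5.png'); o=env.get_obs();print(o['tool_pos'],o['tool_rot'],o['opening'])
for n,z in (('gusset_mid',.038),('gusset_edge',.038),('rack',0)):
    for d in env.pinpoint(w,n)[:2]: print(n,np.round(d['location']),round(d['conf'],2),np.round(at_z(w,d['location'],z),4))
E
```

```text
clock: 8.95
tool_pos: [0.5393, 0.3201, 0.0998]
tool_rot: [-3.14, -0.001, -0.214]
force: [0.3, 0.1, 1.1]
opening: 0.0401
[0.53998943 0.32075971 0.10094315] [-3.13852355e+00 -2.66720805e-03 -2.13739537e-01] 0.039801466536612394
gusset_mid [221. 282.] 0.58 [0.5406 0.3146 0.038 ]
gusset_edge [251. 281.] 0.88 [0.5335 0.2873 0.038 ]
gusset_edge [48. 51.] 0.44 [0.4057 0.4801 0.038 ]
rack [380. 529.] 0.56 [0.8036 0.0157 0.    ]
```

View pics/w5.png

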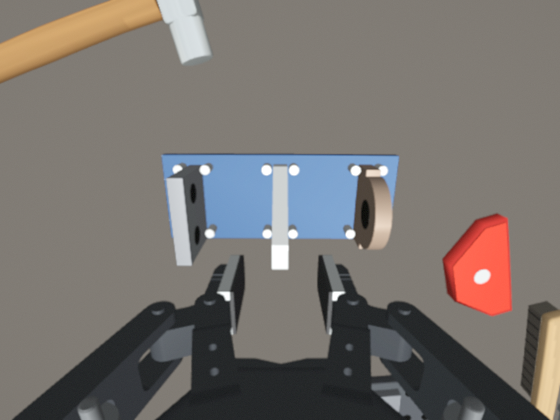

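The gusset is centred between the fingers: the top strip is at column 280 with the fingers at 242 and 318. I'll descend and close.

```bash
python3 -m crank '[{"dx":0,"dy":-0.1,"dz":-0.8,"turn":0},{"dx":0,"dy":-0.1,"dz":-1.6,"turn":0},{"dx":0,"dy":-0.1,"dz":-2.2,"turn":0},{"dx":0,"dy":-0.1,"dz":-2.65,"turn":0},{"dx":0,"dy":-0.1,"dz":-2.65,"turn":0},{"dx":0,"dy":-0.1,"dz":-2.65,"turn":0}]'
python3 -m crank '[{"dx":0,"dy":0,"dz":0,"turn":0},{"dx":0,"dy":0,"dz":0,"turn":0},{"dx":0,"dy":0,"dz":0,"turn":0},{"dx":0,"dy":0,"dz":0,"turn":0},{"dx":0,"dy":0,"dz":0,"turn":0},{"dx":0,"dy":0,"dz":0,"turn":0}]' 4
python3 -m crank '[{"dx":0,"dy":0,"dz":0.2,"turn":0},{"dx":0,"dy":0,"dz":0.6,"turn":0},{"dx":0,"dy":0,"dz":1,"turn":0},{"dx":0,"dy":0,"dz":1.5,"turn":0},{"dx":0,"dy":0,"dz":2,"turn":0},{"dx":0,"dy":0,"dz":3,"turn":0},{"dx":0,"dy":0,"dz":3,"turn":0},{"dx":0,"dy":0,"dz":3,"turn":0},{"dx":0,"dy":0,"dz":3,"turn":0}]'
```

```text
clock: 9.65
tool_pos: [0.539, 0.3167, 0.0197]
tool_rot: [-3.141, -0.0, -0.214]
force: [0.3, 0.0, -0.7]
opening: 0.0398
clock: 10.15
tool_pos: [0.5399, 0.3176, 0.0211]
tool_rot: [-3.139, -0.003, -0.214]
force: [-0.3, -0.6, 6.5]
opening: 0.0107
clock: 10.9
tool_pos: [0.5383, 0.3161, 0.1089]
tool_rot: [3.141, 0.0, -0.214]
force: [-0.3, -0.3, -3.3]
opening: 0.0106
```

The grip holds: opening 10.6 mm, load about 3 N. I'll take a look at the post from above with the wrist camera.

```bash
python3 -m crank '[{"dx":0.2,"dy":-1,"dz":2,"turn":0.7},{"dx":0.2,"dy":-2,"dz":3.5,"turn":0.7},{"dx":0.2,"dy":-3.2,"dz":4.7,"turn":0.7},{"dx":0.2,"dy":-4.4,"dz":4.7,"turn":0.7},{"dx":0.2,"dy":-5.6,"dz":4.7,"turn":0.7},{"dx":0.2,"dy":-6.8,"dz":4.7,"turn":0.7},{"dx":0.2,"dy":-8,"dz":4.7,"turn":0.7},{"dx":0.2,"dy":-9.2,"dz":4.7,"turn":0.7},{"dx":0.2,"dy":-10.4,"dz":4.7,"turn":0.7},{"dx":0.2,"dy":-11.5,"dz":4.7,"turn":0.7},{"dx":0.2,"dy":-11.5,"dz":4.7,"turn":0.7},{"dx":0.2,"dy":-11.5,"dz":4.7,"turn":0.7}]'
python3 -m crank '[{"dx":0,"dy":0,"dz":0,"turn":0},{"dx":0,"dy":0,"dz":0,"turn":0}]'
python3 - <<'E'
from h import *
w=env.camera('wrist'); save(w,'w6.png',(80,40,480,340),2); o=env.get_obs();print(o['tool_pos'],o['tool_rot'],o['opening'])
for n,z in (('spot',.022),('post',.022),('foot',0)):
    for d in env.pinpoint(w,n)[:2]: print(n,np.round(d['location']),round(d['conf'],2),np.round(at_z(w,d['location'],z),4))
np.savez('w6.npz',**{k:w[k] for k in ('T','fx','fy','cx','cy','k1','pixels')})
E
```

```text
clock: 11.9
tool_pos: [0.5434, -0.0331, 0.2479]
tool_rot: [3.14, 0.004, -0.148]
force: [-0.2, 0.5, -2.1]
opening: 0.0102
clock: 12.07
tool_pos: [0.5441, -0.0265, 0.2492]
tool_rot: [-3.14, 0.002, -0.137]
force: [-0.1, 0.9, -1.7]
opening: 0.0103
[ 0.54424952 -0.02627331  0.24947362] [-3.14065176e+00  1.52780606e-03 -1.36818558e-01] 0.01033308315978002
spot [157. 272.] 0.66 [ 0.5368 -0.0023  0.022 ]
foot [167. 277.] 0.8 [ 0.5405 -0.0209  0.    ]
foot [343. 261.] 0.46 [ 0.4672 -0.3298  0.    ]
```

View pics/w6.png

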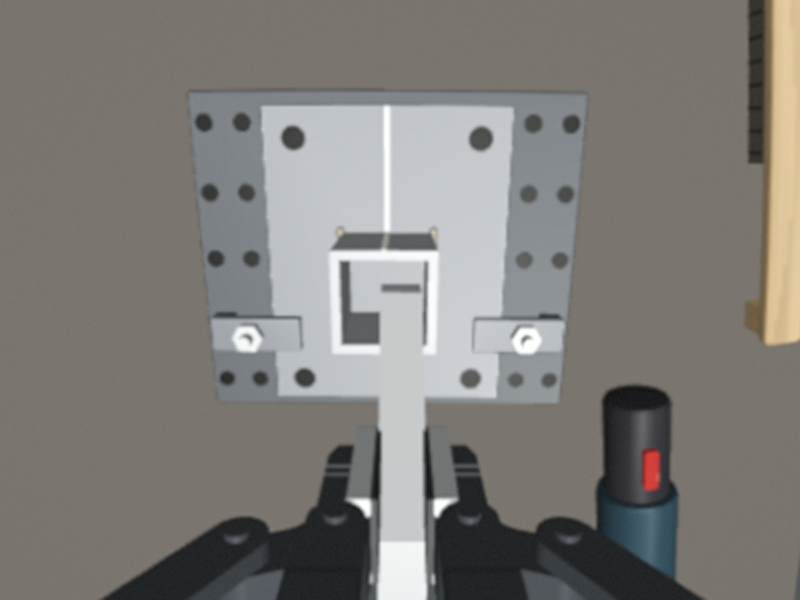

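The chalk line runs from full-frame (273.5,92.5) to the foot of the post at about (273,156.5). The gusset is held straight.

Run:
```python
from h import *
p=dict(np.load('w6.npz')); im=p['pixels'].astype(int)
g=im.min(2)
P=[]
for r in range(96,154,2):
    row=g[r,262:286].astype(float); b=np.median(row); wt=np.clip(row-b-12,0,None)
    if wt.sum()>0: P.append((r,262+(wt*np.arange(24)).sum()/wt.sum()))
W=np.array([at_z(p,q,.022)[:2] for q in P]); f=np.polyfit(W[:,1],W[:,0],1); print(P[0],P[-1],f,np.degrees(np.arctan(f[0])), (W[:,0]-np.polyval(f,W[:,1])).std())
print(im[148:166,262:264].mean(2).astype(int).tolist())
for n,q,z in (('bp L',(93,211),.022),('bp R',(93.5,337),.022),('post foot L',(156.5,249),.022),('post foot R',(156.5,296),.022),('bp nl',(238,219.5),.022),('bp nr',(238.5,328.5),.022),
 ('top L',(165,245),.094),('top R',(165,299),.094),('top nl',(216,246),.094),('top nr',(216,298),.094)):
    print(n,np.round(at_z(p,q,z)[:2],4))
```

```text
(96, np.float64(273.00714285714287)) (152, np.float64(273.0900900900901)) [0.14366305 0.53828436] 8.175348865122352 5.291525339359736e-05
[[199, 200], [200, 200], [199, 200], [199, 200], [199, 200], [200, 200], [201, 201], [189, 189], [143, 142], [98, 99], [94, 92], [94, 93], [94, 94], [94, 95], [94, 93], [94, 93], [128, 128], [196, 197]]
bp L [0.4719 0.0884]
bp R [0.6292 0.0659]
post foot L [0.506  0.0026]
post foot R [ 0.5683 -0.006 ]
bp nl [ 0.4427 -0.1087]
bp nr [ 0.6011 -0.1312]
top L [0.5094 0.0033]
top R [ 0.5683 -0.0048]
top nl [ 0.5001 -0.0557]
top nr [ 0.5601 -0.0639]
```

```bash
python3 -m crank '[{"dx":0,"dy":1.2,"dz":0,"turn":-0.06},{"dx":0,"dy":2.4,"dz":0,"turn":-0.06},{"dx":0,"dy":2.4,"dz":-1,"turn":-0.06},{"dx":0,"dy":2.4,"dz":-2,"turn":-0.06},{"dx":0,"dy":2.4,"dz":-3,"turn":-0.06},{"dx":0,"dy":2.4,"dz":-4,"turn":-0.06},{"dx":0,"dy":2.4,"dz":-5,"turn":-0.06},{"dx":0,"dy":2.4,"dz":-5.6,"turn":-0.06},{"dx":0,"dy":2.4,"dz":-6,"turn":-0.06},{"dx":0,"dy":2.4,"dz":-6,"turn":-0.06},{"dx":0,"dy":2.4,"dz":-6,"turn":-0.06},{"dx":0,"dy":2.4,"dz":-6,"turn":-0.06}]'
python3 - <<'E'
from h import *
w=env.camera('wrist'); save(w,'w7.png'); o=env.get_obs();print(o['tool_pos'],o['tool_rot'],o['force'])
x,y,_=o['tool_pos']; print('off line mm',(x-.53828-.14366*y)*990,'along to go',(np.array([.5424,.0285])-[x,y])*1000)
E
```

```text
clock: 13.27
tool_pos: [0.5459, 0.0442, 0.0714]
tool_rot: [-3.141, -0.002, -0.146]
force: [0.8, 0.1, -3.1]
opening: 0.0111
[0.54613688 0.0441481  0.07169256] [-3.1407321  -0.00318767 -0.14609579] [ 0.83549823  0.23253171 -2.50456302]
off line mm 1.4994222909448234 along to go [ -3.73688436 -15.64810241]
```

View pics/w7.png

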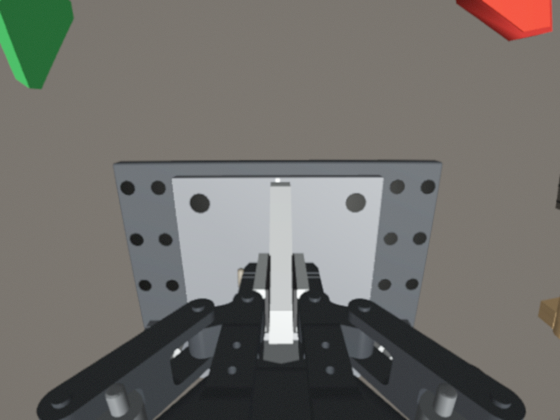

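The chalk line's end at (278,180) sits about 2–3 px left of the gusset's centre (281), which agrees with the computed 1.5 mm offset. I'll correct that and lower the gusset.

```bash
python3 -m crank '[{"dx":-0.05,"dy":0,"dz":-0.4,"turn":0.03},{"dx":-0.05,"dy":0,"dz":-0.8,"turn":0.03},{"dx":-0.05,"dy":0,"dz":-1.0,"turn":0.03},{"dx":-0.05,"dy":0,"dz":-1.1,"turn":0.03},{"dx":-0.05,"dy":0,"dz":-1.15,"turn":0.03},{"dx":-0.05,"dy":0,"dz":-1.15,"turn":0.03},{"dx":-0.05,"dy":0,"dz":-1.15,"turn":0.03}]'
python3 -c "
from h import *
w=env.camera('wrist');q=[280,178.5]
o=env.get_obs();print(o['tool_pos'],o['tool_rot'],o['force'],o['moment']);x,y,_=o['tool_pos'];print((x-.53828-.14366*y)*990)"
```

```text
clock: 13.9
tool_pos: [0.5439, 0.0437, 0.0363]
tool_rot: [-3.141, -0.001, -0.144]
force: [0.6, 0.2, -3.0]
opening: 0.0106
[0.54392215 0.04369911 0.03633706] [-3.14122201e+00 -1.50254162e-03 -1.43488420e-01] [ 0.45403149 -0.2117803  -2.96817334] [ 0.01032509 -0.03119584 -0.05868105]
-0.629305032744084
```

```bash
python3 -m crank '[{"dx":0.02,"dy":0,"dz":-0.03,"turn":0},{"dx":0.02,"dy":0,"dz":-0.03,"turn":0},{"dx":0.02,"dy":0,"dz":-0.03,"turn":0}]'
python3 -m crank '[{"dx":0,"dy":0,"dz":-0.03,"turn":0},{"dx":0,"dy":0,"dz":-0.03,"turn":0},{"dx":0,"dy":0,"dz":-0.03,"turn":0}]'
python3 -m crank '[{"dx":0,"dy":0,"dz":-0.03,"turn":0},{"dx":0,"dy":0,"dz":-0.03,"turn":0},{"dx":0,"dy":0,"dz":-0.03,"turn":0}]'
```

```text
clock: 14.2
tool_pos: [0.5444, 0.0436, 0.0352]
tool_rot: [-3.141, -0.001, -0.144]
force: [0.2, -0.6, -1.6]
opening: 0.0109
clock: 14.45
tool_pos: [0.5445, 0.0436, 0.0351]
tool_rot: [3.142, -0.002, -0.144]
force: [-1.6, -0.2, 6.3]
opening: 0.0107
clock: 14.7
tool_pos: [0.5446, 0.0436, 0.0351]
tool_rot: [3.141, -0.002, -0.144]
force: [-3.8, -1.2, 10.3]
opening: 0.0106
```

The gusset stands on the plate. I'll ease the downforce and slide it toward the post.

```bash
python3 -m crank '[{"dx":0,"dy":0,"dz":0.03,"turn":0},{"dx":-0.014,"dy":-0.1,"dz":0.03,"turn":0},{"dx":-0.028,"dy":-0.2,"dz":0.03,"turn":0},{"dx":-0.043,"dy":-0.3,"dz":0.03,"turn":0},{"dx":-0.05,"dy":-0.35,"dz":0.03,"turn":0},{"dx":-0.05,"dy":-0.35,"dz":0.03,"turn":0},{"dx":-0.05,"dy":-0.35,"dz":0.03,"turn":0}]'
python3 -m crank '[{"dx":-0.006,"dy":-0.04,"dz":0,"turn":0},{"dx":-0.011,"dy":-0.08,"dz":0,"turn":0},{"dx":-0.011,"dy":-0.08,"dz":0,"turn":0},{"dx":-0.011,"dy":-0.08,"dz":0,"turn":0}]'
python3 -c "
from h import *
o=env.get_obs();print(o['tool_pos'],o['force']);x,y,_=o['tool_pos'];print((x-.53828-.14366*y)*990)"
```

```text
clock: 15.28
tool_pos: [0.5443, 0.0355, 0.0351]
tool_rot: [-3.138, -0.004, -0.142]
force: [0.3, 2.9, 5.9]
opening: 0.0106
clock: 15.62
tool_pos: [0.5441, 0.0333, 0.0351]
tool_rot: [-3.137, -0.004, -0.142]
force: [1.0, 4.4, 6.4]
opening: 0.0106
[0.54406168 0.03330596 0.03511157] [1.04903725 4.38275488 6.38354474]
0.9869795370322874
```

```bash
python3 -m crank '[{"dx":-0.03,"dy":-0.02,"dz":0.02,"turn":0},{"dx":-0.04,"dy":-0.05,"dz":0.02,"turn":0},{"dx":-0.044,"dy":-0.08,"dz":0.02,"turn":0},{"dx":-0.044,"dy":-0.08,"dz":0.02,"turn":0},{"dx":-0.044,"dy":-0.08,"dz":0.02,"turn":0}]'
python3 -m crank '[{"dx":-0.015,"dy":-0.03,"dz":0,"turn":0},{"dx":-0.02,"dy":-0.06,"dz":0,"turn":0},{"dx":-0.02,"dy":-0.06,"dz":0,"turn":0},{"dx":-0.02,"dy":-0.06,"dz":0,"turn":0}]'
python3 -c "
from h import *
o=env.get_obs();print(o['tool_pos'],o['force']);x,y,_=o['tool_pos'];print((x-.53828-.14366*y)*990)"
```

```text
clock: 16.03
tool_pos: [0.5418, 0.0295, 0.0351]
tool_rot: [-3.139, -0.002, -0.143]
force: [0.8, 4.9, 5.1]
opening: 0.0106
clock: 16.37
tool_pos: [0.5418, 0.0295, 0.0351]
tool_rot: [-3.137, -0.003, -0.142]
force: [2.0, 6.6, 3.1]
opening: 0.0107
[0.54183242 0.02952438 0.03510301] [1.95932452 6.57596009 3.05026966]
-0.682158848323145
```

The advance stopped at y = 0.0295, against an expected 0.0285, so this is contact with the post. I'll check squareness and line fit close up.

Run:
```python
from h import *
w=env.camera('wrist'); s=env.camera('scene')
a=cv2.resize(w['pixels'][150:290,210:350,::-1],(400,400),interpolation=cv2.INTER_CUBIC)
u=tuple(map(int,proj(s,(.54,.02,.05))[::-1])); print(u)
b=cv2.resize(s['pixels'][u[1]-40:u[1]+40,u[0]-40:u[0]+40,::-1],(400,400),interpolation=cv2.INTER_CUBIC)
cv2.imwrite('pics/w8.png',np.hstack([a,b]))
g=w['pixels'].astype(int).min(2)
for r in range(166,262,6): print(r,g[r,264:300].tolist())
```

```text
(295, 225)
166 [146, 147, 146, 146, 146, 146, 147, 147, 146, 146, 145, 146, 145, 150, 163, 169, 169, 168, 164, 152, 147, 145, 146, 146, 146, 147, 145, 146, 146, 145, 147, 145, 146, 146, 146, 146]
172 [180, 181, 180, 181, 180, 181, 181, 180, 181, 180, 181, 180, 184, 215, 251, 255, 255, 255, 239, 203, 183, 180, 181, 181, 181, 182, 181, 182, 181, 182, 181, 181, 181, 181, 181, 181]
178 [180, 180, 180, 181, 181, 181, 181, 181, 181, 180, 180, 180, 184, 215, 251, 255, 255, 255, 238, 202, 183, 179, 180, 181, 181, 181, 181, 181, 181, 182, 181, 182, 181, 181, 181, 182]
184 [180, 180, 180, 180, 180, 175, 146, 118, 110, 109, 109, 109, 109, 109, 109, 108, 109, 109, 108, 109, 109, 110, 109, 109, 110, 120, 155, 175, 180, 181, 180, 180, 180, 180, 180, 180]
190 [180, 180, 180, 180, 178, 182, 194, 199, 200, 200, 199, 200, 199, 199, 200, 200, 199, 199, 199, 200, 199, 199, 199, 199, 199, 199, 195, 185, 180, 180, 181, 179, 180, 181, 180, 180]
196 [179, 179, 180, 180, 180, 184, 195, 199, 200, 199, 200, 199, 200, 200, 198, 200, 200, 199, 199, 199, 200, 200, 199, 199, 200, 199, 195, 186, 180, 179, 180, 181,
[... 1164 characters left out ...]
, 197, 200, 200, 200, 199, 199, 199, 199, 200, 200, 199, 199, 200, 199, 199, 199, 199, 199, 199, 200, 199, 194, 184, 178, 178, 178, 178, 177, 177, 178]
244 [176, 176, 175, 175, 178, 189, 197, 199, 200, 200, 200, 199, 200, 199, 200, 199, 200, 199, 199, 199, 199, 199, 199, 199, 199, 200, 200, 197, 184, 177, 177, 176, 177, 177, 177, 177]
250 [175, 176, 176, 175, 179, 189, 198, 199, 199, 200, 199, 199, 199, 199, 200, 199, 200, 199, 199, 200, 199, 199, 200, 200, 199, 199, 200, 197, 184, 178, 177, 177, 177, 177, 177, 176]
256 [112, 112, 110, 96, 64, 66, 126, 183, 199, 199, 199, 200, 199, 199, 199, 199, 200, 199, 199, 199, 199, 199, 199, 200, 200, 199, 193, 150, 82, 49, 81, 108, 112, 114, 114, 113]
```

View pics/w8.png

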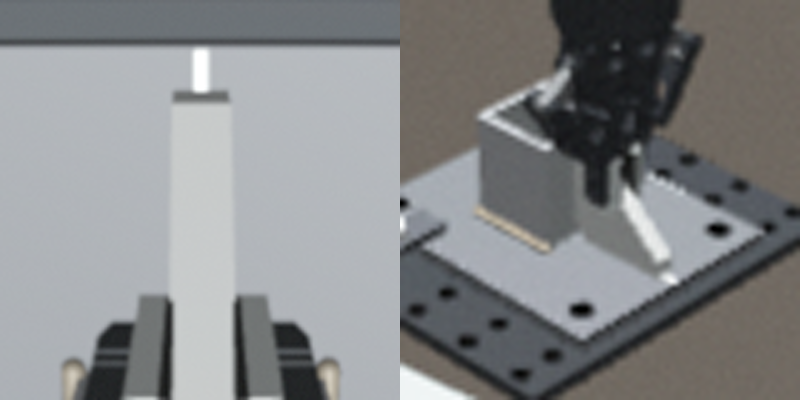

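The alignment looks right. Chalk centre and gusset nose centre are both at column 280.1, and the scene view shows the edge flat on the post's middle. Now I'll build the push up to 10 N.

```bash
python3 -m crank '[{"dx":-0.003,"dy":-0.02,"dz":0.01,"turn":0},{"dx":-0.006,"dy":-0.04,"dz":0.01,"turn":0},{"dx":-0.006,"dy":-0.04,"dz":0.01,"turn":0},{"dx":-0.006,"dy":-0.04,"dz":0.01,"turn":0},{"dx":-0.006,"dy":-0.04,"dz":0.01,"turn":0},{"dx":-0.006,"dy":-0.04,"dz":0.01,"turn":0},{"dx":-0.006,"dy":-0.04,"dz":0.01,"turn":0},{"dx":-0.006,"dy":-0.04,"dz":0.01,"turn":0}]'
python3 -m crank '[{"dx":0,"dy":0,"dz":0,"turn":0},{"dx":0,"dy":0,"dz":0,"turn":0},{"dx":0,"dy":0,"dz":0,"turn":0},{"dx":0,"dy":0,"dz":0,"turn":0},{"dx":0,"dy":0,"dz":0,"turn":0},{"dx":0,"dy":0,"dz":0,"turn":0}]'
```

```text
clock: 17.13
tool_pos: [0.5418, 0.0295, 0.0351]
tool_rot: [-3.135, -0.004, -0.141]
force: [3.1, 9.6, 1.7]
opening: 0.0105
clock: 17.63
tool_pos: [0.5418, 0.0296, 0.0351]
tool_rot: [-3.135, -0.004, -0.141]
force: [4.7, 9.0, 0.7]
opening: 0.0106
```

```bash
python3 -m crank '[{"dx":0.02,"dy":-0.01,"dz":0,"turn":0},{"dx":0.03,"dy":-0.015,"dz":0,"turn":0},{"dx":0.03,"dy":-0.015,"dz":0,"turn":0},{"dx":0.03,"dy":-0.015,"dz":0,"turn":0},{"dx":0.03,"dy":-0.015,"dz":0,"turn":0},{"dx":0.03,"dy":-0.015,"dz":0,"turn":0},{"dx":0.03,"dy":-0.015,"dz":0,"turn":0},{"dx":0.03,"dy":-0.015,"dz":0,"turn":0}]'
python3 - <<'E'
from h import *
F=[]
for i in range(8):
    w=env.camera('wrist'); o=env.get_obs(); F.append(o['force'])
F=np.array(F); print(F.mean(0),F.std(0),'along',(F@[.142,.99,0]).mean(),o['tool_pos'],o['tool_rot'])
g=w['pixels'].astype(int).min(2)
c=np.clip(g[177,270:292]-185,0,None); print('chalk',270+(c*np.arange(22)).sum()/c.sum()); n=g[184,264:300]<140; print('nose',264+np.nonzero(n)[0].mean())
s=env.camera('top'); h,sv,v=cv2.split(cv2.cvtColor(s['pixels'],cv2.COLOR_RGB2HSV))
E
```

```text
clock: 18.3
tool_pos: [0.5418, 0.0296, 0.0351]
tool_rot: [-3.135, -0.002, -0.141]
force: [1.9, 9.4, 2.7]
opening: 0.0105
[2.11491424 9.39102279 2.34021073] [0.39051772 0.4834225  0.40437117] along 9.597430382565586 [0.54180576 0.02957869 0.03513004] [-3.13511704e+00 -1.96123023e-03 -1.40619782e-01]
chalk 279.9492385786802
nose 280.0
```

```bash
python3 -m crank '[{"dx":0.005,"dy":-0.01,"dz":0,"turn":0},{"dx":0.005,"dy":-0.02,"dz":0,"turn":0},{"dx":0.005,"dy":-0.02,"dz":0,"turn":0},{"dx":0.005,"dy":-0.02,"dz":0,"turn":0},{"dx":0.005,"dy":-0.02,"dz":0,"turn":0},{"dx":0.005,"dy":-0.02,"dz":0,"turn":0},{"dx":0.005,"dy":-0.02,"dz":0,"turn":0},{"dx":0.005,"dy":-0.02,"dz":0,"turn":0},{"dx":0.005,"dy":-0.02,"dz":0,"turn":0},{"dx":0.005,"dy":-0.02,"dz":0,"turn":0},{"dx":0.005,"dy":-0.02,"dz":0,"turn":0},{"dx":0.005,"dy":-0.02,"dz":0,"turn":0}]'
python3 - <<'E'
from h import *
F=[]
for i in range(10):
    w=env.camera('wrist'); o=env.get_obs(); F.append(o['force'])
F=np.array(F); a=(F@[.142,.99,0]).mean(); print(F.mean(0),'along',a,o['tool_pos'],o['tool_rot'],o['opening'])
if 9<a<12: print(env.sign_off())
E
```

```text
clock: 19.75
tool_pos: [0.5418, 0.0295, 0.0351]
tool_rot: [-3.134, -0.002, -0.14]
force: [2.3, 9.8, 1.8]
opening: 0.0107
[ 1.71814694 10.00118363  2.31524165] along 10.145148664258308 [0.54180784 0.02956748 0.03512557] [-3.13447582e+00 -1.63440267e-03 -1.40359781e-01] 0.010626463891689426
the job is handed in; nothing more can be done
None
```

I turned the larger box's switch clockwise to on, then took the gusset from the rack's middle slot. I stood it on the chalk line, pushed it against the post, and handed in at about 20 s, still gripping and pressing.

**Last checks:**
- **Switch:** the pointer was at the green mark after I let go.
- **Line:** in the wrist picture the chalk line was at column 279.9 and the gusset's nose at 280.0, so the gusset is centred.
- **Contact:** the tool did not move when I pushed further. The tool's yaw was about 8.0°, against 8.2° for the post.
- **Push:** the wrist read about 10.1 N toward the post. Friction on the base plate may leave a newton or two less at the post itself.
- **Tilt:** under load the tool leaned about 0.4°. I could not tell from the pictures whether the gusset leaned with it.

I did not touch the other plates, the tools or the green look-alike. One move call was refused as invalid along the way, and nothing moved.

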